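# Tip spent analyser cartridges from the scoop tray into the waste bin

### The arm

A 6-joint arm with a two-finger parallel gripper is mounted at the origin on the work surface. World frame = base frame: x ahead of the robot, y to its left, z up, the work surface at z = 0. Lengths are in m, angles in rad, forces in N, time in s.
With the tool pointing down it reaches from about 0.225 to 0.875 m from the base axis. Payload 3.4 kg.
Tool frame: the origin (TCP) lies at the very end of the fingers, on their centre line; the grasp point (between the pads) lies manip.grip_point_offset behind it (manip.grip_point_offset is the distance from the TCP to the grasp point, in m); z points along the fingers, y is the line along which they close (so a half turn about z gives the same grasp; the last joint's range is limited). The gripper opens to 85 mm and grips with 20 to 120 N. Pads are 22 mm wide; open, the fingers measure 114 mm over their backs; the gripper's body (76 mm by 85 mm) begins 54 mm behind the grasp point. The pads swing forward as they close: fully open they stand 13 mm farther back than shut.
Start: joints at [1.145, 0.276, 1.505, -0, 1.361, -0.121], TCP at [0.173, 0.549, 0.231] pointing down, gripper open.
Joint ranges: [-2.89, 2.89], [-0.75, 2.08], [0.22, 2.7], [-1.18, 4.32], [0.11, 2.71], [-2.7, 2.7]. Speed limits (rad/s): [2.57, 2.57, 3.14, 3.14, 3.14, 3.14].

### API

Orientations are given as a unit quaternion [w, x, y, z].
In Python, from rig import manip gives the robot as it stands.
- The arm moves only by the shell command python3 -m pendant 'ROWS' [FORCE]. ROWS is JSON, a list of rows, each an object of numbers: "jaw": the opening, from -1 (shut) to 1 (fully open); "tx", "ty", "tz": the shift along the world's x, y, z in cm; "ax", "ay", "az": the turn, a rotation vector about the world's x, y, z in degrees. In form: [{"jaw": .., "tx": .., "ty": .., "tz": .., "ax": .., "ay": .., "az": ..}, ...]. A call has 1 to 10 rows; each row is the pose to reach, as a shift and turn from the pose commanded when the call began; what a row does not reach only later rows make up. A row lasts 1/8 s, in which the tool goes at most 62.5 mm and 10.7 degrees, less where a joint would pass 70% of its speed; a pose out of reach is approached as far as the arm can. A call with a gripper value outside its range is refused whole. The fingers move at their own pace and stop on an object; FORCE is the grip in N (left out, the last holds). Time passes only in rows, so rows that repeat a pose let the fingers close. It gives the time, the measured TCP pose, the force, the opening and the grip force at its end, in the units of the state.
- manip.get_state(): the state, without advancing time (a new reading comes with each control period).
- manip.get_image(name): name is "scene" or "top" or "wrist"; returns a dict with "pixels" (384x512x3 uint8, blue, green, red), "depth" (384x512 float32, m along the optical axis (not along the pixel's ray), 0 where there is no reading), "fx", "fy", "cx", "cy" (pixels), "pose" (4x4, takes a point from camera to world coordinates). Camera axes: x right, y down, z forward; pixel columns grow to the right and rows downward; lengths in m; the calibration is good to about 2 mm. A picture is of the moment at which its call begins.
- manip.sign_off(): hands the job in; it is judged then, once.
The state is a dict: "clock": time; "qpos": joint angles; "qd": joint speeds; "effort": joint torques, N m; "position": TCP position; "ee_rot": TCP orientation; "contact_force": force on the tool from outside, world axes, zero at the start; "moment": the same for the moment, N m; "width": finger opening in m; "gripper_force": force on a finger pad.
Only numpy, scipy, OpenCV 4.12 (cv2) and the standard library are available. Lean on these libraries where they do the work, as an engineer would, in place of code of your own. Each camera call takes 0.05 s, during which the arm holds its last target. There are 200 camera calls.

### The job

Pick up the white scoop tray by its slanted blue handle, hold its open lip low over the yellow waste bin and tip it there until all three spent cartridges have slid off into the bin; the cartridges are contaminated, so the gripper must not touch them. Then put the empty tray back on its aluminium stand, flat between the guides with the handle at the same end and about where it was, and let go. Do not knock over or push the tube rack, reagent bottle or jar.

Things in the scene. Friction and masses are not known exactly. Their poses are not given: they have to be found in the camera images.
- tray: white scoop tray, 160 long (x) x 110 wide (y), about 180 g. Origin: centre of its underside. Floor 4 mm thick; walls 26 mm high, 4 mm thick at the back (-x) and sides; the front (+x) end is open. A blue flat handle, 34 wide (y) x 12 thick x 80 mm long, rises from the back and leans back 28 degrees from vertical: its centre line runs from (-76, 0, 18) to (-113.6, 0, 88.6) mm in the tray's frame
- grip (a point): point on the centre line of the tray's handle, 48 mm up from its root, at (-98.5, 0, 60.4) mm in the tray's frame; a good place for the finger pads. Its axes are the tray's (not tilted with the handle)
- lip (a point): middle of the tray's open front edge, on the upper face of the floor, at (80, 0, 4) mm in the tray's frame
- cart_purple: spent reagent cartridge, a grey plastic block with a purple end band and purple label: 62 long (its x) x 25 wide (y) x 20 mm high (z), about 60 g (filling and friction vary). Origin: centre of its underside. It starts lying flat in the tray, its long axis roughly along the tray
- cart_blue: spent reagent cartridge, a grey plastic block with a blue end band and blue label: 62 long (its x) x 25 wide (y) x 20 mm high (z), about 60 g (filling and friction vary). Origin: centre of its underside. It starts lying flat in the tray, its long axis roughly along the tray
- cart_green: spent reagent cartridge, a grey plastic block with a green end band and green label: 62 long (its x) x 25 wide (y) x 20 mm high (z), about 60 g (filling and friction vary). Origin: centre of its underside. It starts lying flat in the tray, its long axis roughly along the tray
- bin: yellow open-topped waste bin with a red rim, fixed to the bench: 210 (x) x 180 (y) x 80 mm high, walls and floor 5 mm (red rim 222 x 192 mm). Origin: centre of its underside, z up
- stand: fixed aluminium stand for the tray, top face 50 mm above the bench, 150 (x) x 134 mm (y). Origin: on the bench under its centre. Along both long sides a 4 mm thick guide rises 12 mm above the top, leaving 126 mm between them for the 110 mm wide tray. The tray starts on it, roughly centred, x axes the same way; the handle overhangs the -x end
- rack: bystander: white rack full of purple- and blue-capped tubes, 150 (x) x 70 (y) x 102 mm high. Origin: centre of its underside
- reagent: bystander: reagent bottle with blue cap, 68 mm diameter, 150 mm high. Origin: centre of its underside
- jar: bystander: small jar with orange lid, 60 mm diameter, 75 mm high. Origin: centre of its underside

How it is judged:
By the outcome, as a careful person would: the job done as asked, in the order asked, and still so for the second after the job is handed in, with the robot touching nothing.
It also fails if it takes over 61 s, if anything falls off the work surface, if the arm or the gripper's body presses on something with over 40 N, if the wrist force passes 120 N, or if a joint passes its speed limit or range.

## Working session

There is one attempt and no reset: what is moved stays moved. The work goes in short steps, Python scripts to look and compute and a shell command to move; the robot and the scene stay as the last step left them, time stands still between calls to the robot, and variables do not carry over. Pictures are saved under pics/ and viewed, at most 10 in all, crops included, and the job is handed in when it is done.

```bash
mkdir -p pics; cat > h.py <<'E'
import numpy as np, cv2
from rig import manip
def grab(name,tag):
    im=manip.get_image(name); cv2.imwrite(f'pics/{tag}.png',im['pixels'])
    np.savez(f'pics/{tag}.npz',**{k:np.array(v) for k,v in im.items()}); return im
def pt(tag,u,v,r=1):
    im=np.load(f'pics/{tag}.npz'); d=im['depth'][v-r:v+r+1,u-r:u+r+1]; d=np.median(d[d>0])
    c=np.array([(u-im['cx'])/im['fx']*d,(v-im['cy'])/im['fy']*d,d,1]); return (im['pose']@c)[:3]
E
python3 - <<'E'
from h import *
a=grab('top','top0');b=grab('scene','scene0')
print(a['pose'],b['pose'],a['fx'],manip.grip_point_offset)
print(manip.get_state())
cv2.imwrite('pics/both.png',cv2.resize(a['pixels'],(768,576)))
E
```

```text
[[-0.00719016 -0.99509152  0.09869731  0.50460336]
 [-0.99990182  0.00596742 -0.01267849  0.01498304]
 [ 0.01202729 -0.09877878 -0.99503673  1.4172229 ]
 [ 0.          0.          0.          1.        ]] [[-0.74562187  0.47250973 -0.46987507  1.25427086]
 [ 0.66617854  0.51168466 -0.54257255  0.7046279 ]
 [-0.01594294 -0.71757465 -0.69629911  0.98351185]
 [ 0.          0.          0.          1.        ]] 370.0748306884752 0.0187
{'clock': 0.1, 'qpos': array([ 1.14502858e+00,  2.76528815e-01,  1.50599905e+00,  3.94131443e-05,
        1.36071328e+00, -1.20985376e-01]), 'qd': array([-0.00036634, -0.0013643 , -0.0023102 , -0.00052301,  0.00115789,
        0.00051638]), 'effort': array([ 1.76578771e-03, -4.17699230e+01, -2.46403170e+01, -7.71561349e-05,
        5.79933403e-03,  5.94908741e-06]), 'position': array([0.17233735, 0.54807369, 0.23053088]), 'ee_rot': array([-2.41088066e-04,  1.51806063e-01,  9.88409955e-01, -7.88436324e-04]), 'contact_force': array([ 0.01423904, -1.13906505,  0.12901298]), 'moment': array([-0.05359832,  0.0188358 , -0.05394335]), 'gripper_force': 0.0, 'width': 0.08549542518520356}
```

View pics/both.png

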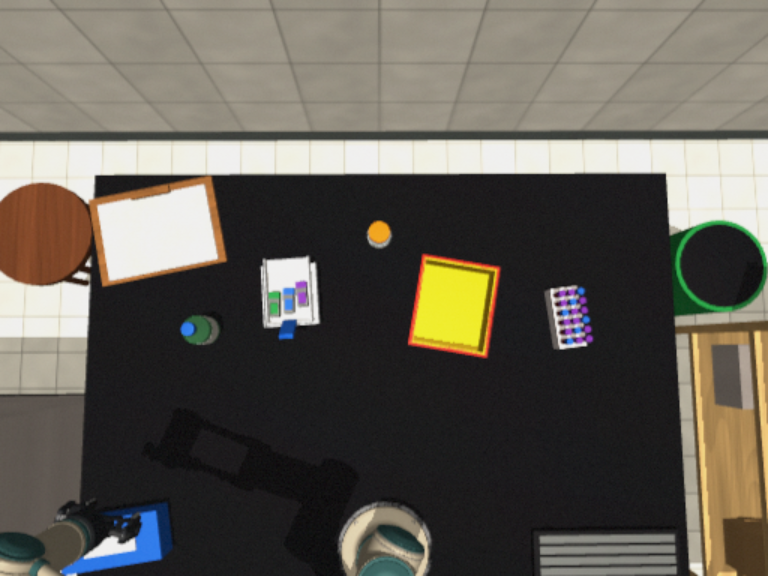

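View pics/scene0.png

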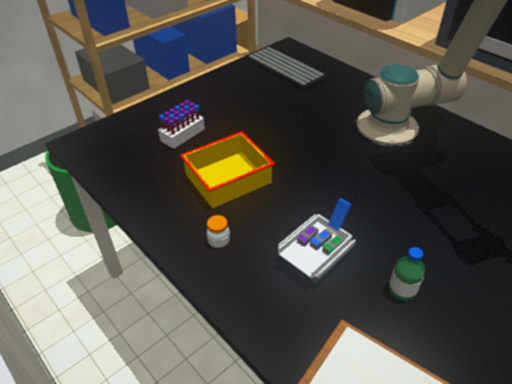

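The top view shows the tray at about (290,293) in the enlarged picture, with its blue handle at (288,328) towards the robot. The bin is at (455,305), the jar at (378,234), the bottle at (198,330) and the rack at (570,318). The scene view agrees.

```bash
cat >> h.py <<'E'
def cloud(tag):
    im=np.load(f'pics/{tag}.npz'); d=im['depth']; v,u=np.mgrid[:384,:512]
    P=np.stack([(u-im['cx'])/im['fx']*d,(v-im['cy'])/im['fy']*d,d],-1)@im['pose'][:3,:3].T+im['pose'][:3,3]
    P[d<=0]=np.nan; return P,cv2.cvtColor(im['pixels'],cv2.COLOR_BGR2HSV)
def rect(p):
    (c,s,a)=cv2.minAreaRect((p[:,:2]*1000).astype(np.float32)); return np.round(c,1),np.round(s,1),round(a,1)
E
python3 - <<'E'
from h import *
for tag,boxes in (('top0',dict(tray=(170,168,216,230),bin=(270,166,338,242),jar=(242,144,264,168),rack=(360,186,398,236),bot=(115,205,150,235))),
                  ('scene0',dict(tray=(272,195,360,285),bin=(178,130,278,208),jar=(203,212,234,250),rack=(155,98,208,150),bot=(385,245,430,302)))):
    P,H=cloud(tag)
    for k,(a,b,c,d) in boxes.items():
        p=P[b:d,a:c].reshape(-1,3);h=H[b:d,a:c].reshape(-1,3)
        red=((h[:,0]<8)|(h[:,0]>172))&(h[:,1]>150)&(h[:,2]>100)
        blue=(abs(h[:,0]-109)<8)&(h[:,1]>150)&(h[:,2]>60)
        up=p[:,2]>0.03
        print(tag,k,'all',rect(p[up]),'zmax',np.nanpercentile(p[:,2],[50,98,100]).round(3))
        if k=='bin': m=red&(p[:,2]>.06);print('  red',rect(p[m]),np.median(p[m],0).round(3))
        if k=='tray':
            w=(h[:,1]<40)&(h[:,2]>120)&up;print('  white',rect(p[w]),np.percentile(p[w][:,2],[5,50,95]).round(3))
            m=blue&(p[:,0]<p[w][:,0].min()+.03);q=p[m];o=np.argsort(q[:,2])
            print('  blue',len(q),rect(q)); 
            for z in np.arange(.06,.16,.01):
                s=q[abs(q[:,2]-z)<.005]
                if len(s):print('   ',round(z,3),s.mean(0).round(4),len(s))
E
```

```text
top0 tray all (array([615.7, 228.6]), array([197.9, 134.7]), 3.6) zmax [0.052 0.121 0.145]
  white (array([632.4, 229.6]), array([164.5, 134.7]), 3.6) [0.048 0.055 0.077]
  blue 59 (array([537.7, 238. ]), array([43.5, 58.2]), 2.0)
    0.08 [0.5593 0.2291 0.0796] 6
    0.09 [0.5547 0.2308 0.0876] 5
    0.1 [0.5482 0.2242 0.0996] 10
    0.11 [0.5411 0.2192 0.1075] 6
    0.12 [0.5368 0.2254 0.1202] 5
    0.13 [0.5296 0.2248 0.1299] 10
    0.14 [0.5234 0.2295 0.1379] 14
top0 bin all (array([ 594.5, -171.6]), array([192.8, 222.6]), 80.0) zmax [0.004 0.083 0.089]
  red (array([ 594.5, -171.6]), array([192.8, 222.6]), 80.0) [ 0.559 -0.145  0.079]
top0 jar all (array([773.5,   9.5]), array([55.7, 53.4]), 51.1) zmax [0.003 0.079 0.083]
top0 rack all (array([ 565.6, -456.3]), array([149.4,  72.3]), 6.9) zmax [0.022 0.104 0.108]
top0 bot all (array([539.8, 443.2]), array([63.2, 67. ]), 82.0) zmax [0.003 0.151 0.158]
scene0 tray all (array([619.8, 229.3]), array([200.8, 137.2]), 4.0) zmax [0.001 0.115 0.143]
  white (array([635.6, 229.6]), array([168.6, 136.8]), 3.6) [0.05  0.055 0.075]
  blue 365 (array([478.7, 188.9]), array([198.5,  45.9]), 31.1)
    0.07 [0.5638 0.2294 0.0726] 9
    0.08 [0.5605 0.2318 0.0798] 45
    0.09 [0.5557 0.2285 0.0896] 56
    0.1 [0.5507 0.2304 0.1005] 54
    0.11 [0.5452 0.2291 0.1098] 52
    0.12 [0.5402 0.2279 0.1201] 54
    0.13 [0.5349 0.228  0.13  ] 42
    0.14 [0.53   0.2276 0.1371] 23
scene0 bin all (array([ 584.3, -246. ]), array([355.9, 224.7]), 79.5) zmax [0.004 0.08  0.086]
  red (array([ 597.2, -169.4]), array([198.9, 224.6]), 80.5) [ 0.615 -0.111  0.079]
scene0 jar all (array([782.9,  14.1]), array([56.5, 55.5]), 17.3) zmax [0.01  0.076 0.079]
scene0 rack all (array([ 567.3, -375.4]), array([156.8, 237.6]), 2.2) zmax [0.009 0.101 0.104]
scene0 bot all (array([552.2, 450.1]), array([55.7, 68.2]), 20.6) zmax [0.01  0.149 0.153]
```

```bash
cat >> h.py <<'E'
from scipy.spatial.transform import Rotation as Ro
HA=np.radians(28); OFF=manip.grip_point_offset
R0=np.array([[0,np.cos(HA),np.sin(HA)],[-1,0,0],[0,np.sin(HA),-np.cos(HA)]])  # tool in tray frame, cols x,y,z
assert abs(np.linalg.det(R0)-1)<1e-6
def Rtray(yaw,pitch): return Ro.from_euler('ZY',[yaw,pitch],degrees=True).as_matrix()
GR=np.array([-.0985,0,.0604]); LIP=np.array([.08,0,.004])
def go(G,yaw,pitch,back=0):
    "row values to bring the grasp point to G (world), tool aligned to handle, backed off along tool z"
    s=manip.get_state(); q=s['ee_rot']; Rc=Ro.from_quat([q[1],q[2],q[3],q[0]]).as_matrix()
    R=Rtray(yaw,pitch)@R0; T=np.array(G)+(OFF-back)*R[:,2]
    w=Ro.from_matrix(R@Rc.T).as_rotvec(degrees=True)
    print('shift cm',((T-s['position'])*100).round(2),'turn deg',w.round(1),'|',np.linalg.norm(w).round(1),'TCP',T.round(4))
E
python3 - <<'E'
from h import *
go([.537,.2285,.110],3.6,0,back=.10)
E
```

```text
Traceback (most recent call last):
  File "h.py", line 18, in <module>
    assert abs(np.linalg.det(R0)-1)<1e-6
           ^^^^^^^^^^^^^^^^^^^^^^^^^^^^^
AssertionError
```

```bash
sed -i 's/\[-1,0,0\],\[0,np.sin/[1,0,0],[0,np.sin/' h.py
python3 - <<'E'
from h import *
go([.537,.2285,.110],3.6,0,back=.10)
E
```

```text
shift cm [ 32.66 -32.2   -4.87] turn deg [ 18.4 -23.5 -67.5] | 73.8 TCP [0.4989 0.2261 0.1818]
```

```bash
python3 -m pendant '[{"jaw":1,"tx":30,"ty":-32.2,"tz":0,"ax":18.4,"ay":-23.5,"az":-67.5},{"jaw":1,"tx":30,"ty":-32.2,"tz":0,"ax":18.4,"ay":-23.5,"az":-67.5},{"jaw":1,"tx":30,"ty":-32.2,"tz":0,"ax":18.4,"ay":-23.5,"az":-67.5},{"jaw":1,"tx":30,"ty":-32.2,"tz":0,"ax":18.4,"ay":-23.5,"az":-67.5},{"jaw":1,"tx":30,"ty":-32.2,"tz":0,"ax":18.4,"ay":-23.5,"az":-67.5},{"jaw":1,"tx":30,"ty":-32.2,"tz":0,"ax":18.4,"ay":-23.5,"az":-67.5},{"jaw":1,"tx":30,"ty":-32.2,"tz":0,"ax":18.4,"ay":-23.5,"az":-67.5},{"jaw":1,"tx":30,"ty":-32.2,"tz":0,"ax":18.4,"ay":-23.5,"az":-67.5},{"jaw":1,"tx":30,"ty":-32.2,"tz":0,"ax":18.4,"ay":-23.5,"az":-67.5},{"jaw":1,"tx":30,"ty":-32.2,"tz":0,"ax":18.4,"ay":-23.5,"az":-67.5}]'
python3 - <<'E'
from h import *
grab('wrist','w1'); print(manip.get_state()['qpos'].round(2)); go([.537,.2285,.110],3.6,0,back=.10)
E
```

```text
clock: 1.35
position: [0.472, 0.2274, 0.2313]
ee_rot: [0.166, 0.664, 0.708, 0.177]
contact_force: [-0.7, 0.4, -0.5]
width: 0.0854
gripper_force: 0.0
[ 0.44 -0.01  1.96 -0.26  0.74  0.52]
shift cm [ 2.69 -0.15 -4.96] turn deg [-0.   0.1 -0.1] | 0.1 TCP [0.4989 0.2261 0.1818]
```

View pics/w1.png

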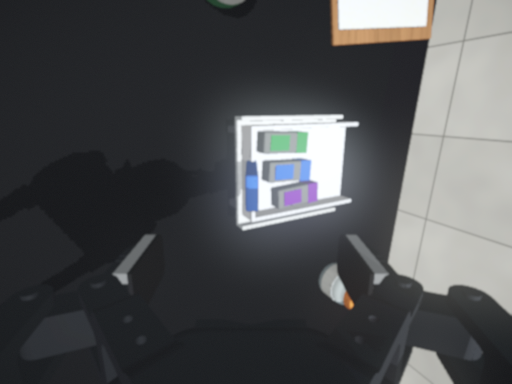

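The wrist view shows the handle edge-on at about (252,187) and the three cartridges at (283,142), (287,171) and (295,194). The fingers close along the image's horizontal, across the handle's thickness, as planned.

```bash
python3 - <<'E'
from h import *
P,H=cloud('w1'); p=P[100:235,225:365].reshape(-1,3);h=H[100:235,225:365].reshape(-1,3)
w=(h[:,1]<40)&(h[:,2]>120)&(p[:,2]>.06)
print('walls+guides',rect(p[w]),np.percentile(p[w][:,2],[50,98]))
w2=w&(p[:,2]>.068); print('walls',rect(p[w2]))
p2=P[155:215,240:262].reshape(-1,3);h2=H[155:215,240:262].reshape(-1,3)
m=(h2[:,1]>120)&(p2[:,2]>.06)&(abs(h2[:,0]-112)<12)
q=p2[m]
for z in np.arange(.075,.15,.01):
    s=q[abs(q[:,2]-z)<.005]
    if len(s):print(round(z,3),s.mean(0).round(4),s[:,0].min().round(4),s[:,1].min().round(4),s[:,1].max().round(4),len(s))
c=p[(h[:,1]<60)&(h[:,2]>40)&(h[:,2]<125)&(p[:,2]>.064)]; print(len(c),rect(c))
# model
for yaw in (3.6,): 
    for s in (.02,.048,.08): print((Rtray(yaw,0)@np.array([-.076-.4695*s,0,.018+.883*s])).round(4))
E
```

```text
walls+guides (array([623.4, 228.3]), array([189.1, 134.2]), 3.9) [0.07344155 0.07797476]
walls (array([623.2, 230.6]), array([189. , 110.6]), 4.0)
50 (array([541. , 248.3]), array([78.2, 17.1]), 26.2)
[-0.0852 -0.0054  0.0357]
[-0.0983 -0.0062  0.0604]
[-0.1133 -0.0071  0.0886]
```

```bash
python3 - <<'E'
from h import *
P,H=cloud('w1')
print(H[187,240:264].tolist()); print(P[187,240:264].round(3).tolist())
p=P[150:222,236:268].reshape(-1,3);h=H[150:222,236:268].reshape(-1,3)
q=p[(h[:,1]>120)&(abs(h[:,0]-112)<15)&(p[:,2]>.055)]
for z in np.arange(.075,.15,.01):
    s=q[abs(q[:,2]-z)<.005]
    if len(s):print(round(z,3),s.mean(0).round(4),np.ptp(s[:,1]).round(4),(s[:,1].max()+s[:,1].min()).round(4)/2,len(s))
E
```

```text
[[101, 10, 198], [105, 11, 189], [103, 10, 172], [109, 13, 161], [112, 29, 160], [111, 78, 171], [111, 121, 194], [109, 135, 213], [109, 135, 224], [109, 135, 232], [109, 135, 236], [109, 134, 237], [108, 133, 237], [108, 133, 238], [108, 132, 239], [108, 132, 240], [109, 130, 238], [110, 95, 235], [112, 39, 242], [109, 14, 255], [90, 4, 255], [90, 3, 255], [90, 3, 255], [90, 3, 255]]
[[0.557, 0.207, 0.05], [0.559, 0.207, 0.051], [0.559, 0.207, 0.052], [0.559, 0.207, 0.055], [0.559, 0.208, 0.058], [0.519, 0.229, 0.135], [0.519, 0.229, 0.137], [0.52, 0.229, 0.137], [0.521, 0.23, 0.138], [0.522, 0.23, 0.138], [0.522, 0.23, 0.139], [0.523, 0.23, 0.139], [0.523, 0.23, 0.14], [0.525, 0.23, 0.14], [0.526, 0.23, 0.14], [0.527, 0.23, 0.14], [0.527, 0.23, 0.141], [0.528, 0.23, 0.141], [0.529, 0.23, 0.141], [0.582, 0.206, 0.054], [0.582, 0.206, 0.056], [0.583, 0.206, 0.056], [0.587, 0.206, 0.054], [0.587, 0.206, 0.055]]
```

```bash
python3 - <<'E'
from h import *
go([.539,.2285,.110],3.9,0,back=.08);go([.539,.2285,.110],3.9,0,back=0)
E
```

```text
shift cm [ 3.83 -0.1  -6.72] turn deg [-0.   0.1  0.2] | 0.2 TCP [0.5103 0.2265 0.1641]
shift cm [  7.57   0.15 -13.79] turn deg [-0.   0.1  0.2] | 0.2 TCP [0.5478 0.2291 0.0935]
```

```bash
python3 -m pendant '[{"jaw":1,"tx":3.8,"ty":-0.1,"tz":-6.7},{"jaw":1,"tx":3.8,"ty":-0.1,"tz":-6.7},{"jaw":1,"tx":5,"ty":0,"tz":-9},{"jaw":1,"tx":6.3,"ty":0,"tz":-11.4},{"jaw":1,"tx":7.57,"ty":0.15,"tz":-13.8},{"jaw":1,"tx":7.57,"ty":0.15,"tz":-13.8},{"jaw":1,"tx":7.57,"ty":0.15,"tz":-13.8}]'
python3 - <<'E'
from h import *
grab('wrist','w2');grab('scene','s2'); go([.539,.2285,.110],3.9,0)
a=cv2.imread('pics/w2.png');b=cv2.imread('pics/s2.png')[130:300,240:440]
cv2.imwrite('pics/c2.png',np.hstack([cv2.resize(a,(400,300)),cv2.resize(b,(353,300))]))
E
```

```text
shift cm [  7.57   0.16 -13.79] turn deg [-0.   0.1  0.2] | 0.2 TCP [0.5478 0.2291 0.0935]invalid input at $[0]: expected keys jaw, tx, ty, tz, ax, ay, az
```

View pics/c2.png

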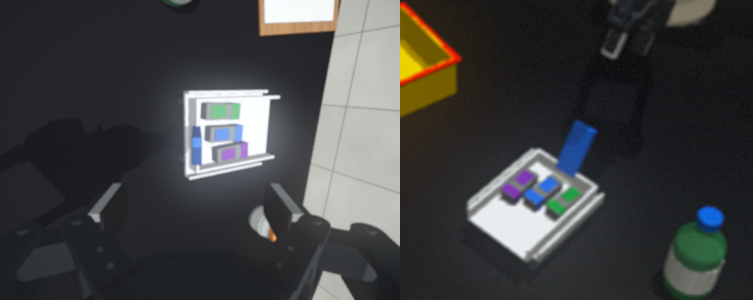

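The move was refused because every key is required, so the picture shows the arm unmoved and the scene unchanged. I'll send it again with all the keys.

```bash
python3 -m pendant '[{"jaw":1,"tx":3.8,"ty":-0.1,"tz":-6.7,"ax":0,"ay":0,"az":0},{"jaw":1,"tx":3.8,"ty":-0.1,"tz":-6.7,"ax":0,"ay":0,"az":0},{"jaw":1,"tx":5,"ty":0,"tz":-9,"ax":0,"ay":0,"az":0},{"jaw":1,"tx":6.3,"ty":0,"tz":-11.4,"ax":0,"ay":0,"az":0},{"jaw":1,"tx":7.57,"ty":0.15,"tz":-13.8,"ax":0,"ay":0,"az":0.2},{"jaw":1,"tx":7.57,"ty":0.15,"tz":-13.8,"ax":0,"ay":0,"az":0.2},{"jaw":1,"tx":7.57,"ty":0.15,"tz":-13.8,"ax":0,"ay":0,"az":0.2}]'
python3 - <<'E'
from h import *
grab('wrist','w3');grab('scene','s3'); go([.539,.2285,.110],3.9,0)
a=cv2.imread('pics/w3.png');b=cv2.imread('pics/s3.png')[130:300,240:440]
cv2.imwrite('pics/c3.png',np.hstack([cv2.resize(a,(400,300)),cv2.resize(b,(353,300))]))
E
```

```text
clock: 2.38
position: [0.5484, 0.2285, 0.0944]
ee_rot: [0.166, 0.663, 0.708, 0.178]
contact_force: [-0.6, 0.6, 0.5]
width: 0.0855
gripper_force: 0.0
shift cm [-0.07  0.06 -0.14] turn deg [-0.1  0.2  0.1] | 0.3 TCP [0.5478 0.2291 0.0935]
```

View pics/c3.png

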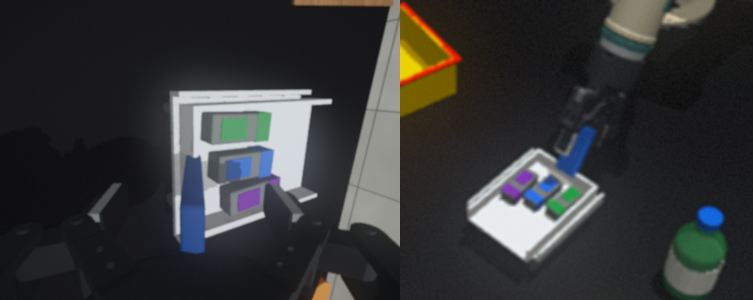

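The handle sits midway between the fingers (crop x≈193, jaws at 105 and 280) and the fingers are clear of the cartridges, so I'll close.

```bash
python3 -m pendant '[{"jaw":0,"tx":0,"ty":0,"tz":0,"ax":0,"ay":0,"az":0},{"jaw":-1,"tx":0,"ty":0,"tz":0,"ax":0,"ay":0,"az":0},{"jaw":-1,"tx":0,"ty":0,"tz":0,"ax":0,"ay":0,"az":0},{"jaw":-1,"tx":0,"ty":0,"tz":0,"ax":0,"ay":0,"az":0},{"jaw":-1,"tx":0,"ty":0,"tz":0,"ax":0,"ay":0,"az":0},{"jaw":-1,"tx":0,"ty":0,"tz":0,"ax":0,"ay":0,"az":0},{"jaw":-1,"tx":0,"ty":0,"tz":0,"ax":0,"ay":0,"az":0},{"jaw":-1,"tx":0,"ty":0,"tz":0,"ax":0,"ay":0,"az":0}]' 90
```

```text
clock: 3.48
position: [0.548, 0.2279, 0.0931]
ee_rot: [0.166, 0.663, 0.708, 0.177]
contact_force: [-0.8, 0.2, -0.7]
width: 0.0111
gripper_force: 88.1
```

```bash
cat >> h.py <<'E'
def golip(L,yaw,pitch):
    G=np.array(L)+Rtray(yaw,pitch)@(GR-LIP); print('pitch',pitch,'G',G.round(3),end=' '); go(G,yaw,pitch)
def binp(x,y,z): 
    a=np.radians(-10); return [.596+x*np.cos(a)-y*np.sin(a),-.1705+x*np.sin(a)+y*np.cos(a),z]
E
python3 -m pendant '[{"jaw":-1,"tx":0,"ty":0,"tz":0.5,"ax":0,"ay":0,"az":0},{"jaw":-1,"tx":0,"ty":0,"tz":1.5,"ax":0,"ay":0,"az":0},{"jaw":-1,"tx":0,"ty":0,"tz":3,"ax":0,"ay":0,"az":0},{"jaw":-1,"tx":0,"ty":0,"tz":5,"ax":0,"ay":0,"az":0},{"jaw":-1,"tx":0,"ty":0,"tz":7,"ax":0,"ay":0,"az":0},{"jaw":-1,"tx":0,"ty":0,"tz":9,"ax":0,"ay":0,"az":0},{"jaw":-1,"tx":0,"ty":0,"tz":10,"ax":0,"ay":0,"az":0},{"jaw":-1,"tx":0,"ty":0,"tz":10,"ax":0,"ay":0,"az":0}]'
python3 - <<'E'
from h import *
grab('scene','s4'); b=grab('wrist','w4')['pixels']
cv2.imwrite('pics/c4.png',np.hstack([cv2.resize(b,(400,300)),cv2.resize(cv2.imread('pics/s4.png')[110:300,200:440],(379,300))]))
golip(binp(-.02,0,.16),-10,0)
for p in (8,20,30,40,50,60): golip(binp(-.03,0,.11),-10,p)
E
```

```text
clock: 4.47
position: [0.5485, 0.2282, 0.1942]
ee_rot: [0.166, 0.663, 0.708, 0.178]
contact_force: [-0.6, -0.5, -3.0]
width: 0.0106
gripper_force: 87.8
pitch 0 G [ 0.401 -0.136  0.216] shift cm [-13.83 -36.53   0.75] turn deg [  0.   -0.  -13.8] | 13.8 TCP [ 0.4092 -0.1376  0.1999]
pitch 8 G [ 0.4   -0.136  0.191] shift cm [-14.11 -36.48  -1.93] turn deg [  0.5   8.  -13.7] | 15.9 TCP [ 0.4064 -0.1371  0.1731]
pitch 20 G [ 0.42  -0.14   0.224] shift cm [-12.46 -36.77   1.32] turn deg [  1.1  20.  -13.6] | 24.2 TCP [ 0.4228 -0.14    0.2055]
pitch 30 G [ 0.442 -0.143  0.248] shift cm [-10.61 -37.09   3.7 ] turn deg [  1.7  30.  -13.5] | 32.9 TCP [ 0.4413 -0.1432  0.2294]
pitch 40 G [ 0.467 -0.148  0.268] shift cm [ -8.38 -37.49   5.73] turn deg [  2.2  40.  -13.2] | 42.2 TCP [ 0.4637 -0.1472  0.2497]
pitch 50 G [ 0.496 -0.153  0.283] shift cm [ -5.84 -37.94   7.33] turn deg [  2.7  50.  -12.9] | 51.7 TCP [ 0.4891 -0.1517  0.2657]
pitch 60 G [ 0.527 -0.158  0.293] shift cm [ -3.06 -38.43   8.46] turn deg [  3.3  60.  -12.5] | 61.4 TCP [ 0.5169 -0.1566  0.2769]
```

View pics/c4.png

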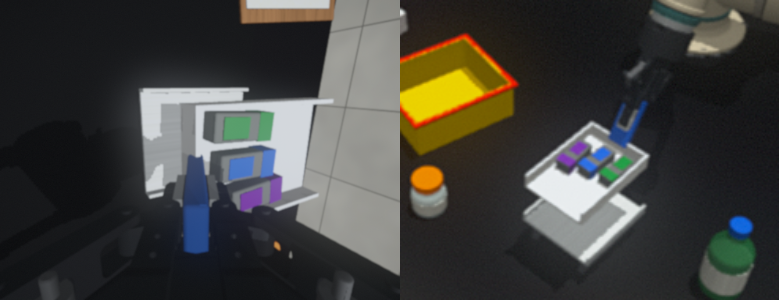

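The tray is held level with all three cartridges in it and the stand is empty below. Next is the carry to the bin.

```bash
python3 -m pendant '[{"jaw":-1,"tx":-0.3,"ty":-1,"tz":0,"ax":0,"ay":0,"az":-0.5},{"jaw":-1,"tx":-1,"ty":-3,"tz":0,"ax":0,"ay":0,"az":-1.5},{"jaw":-1,"tx":-2.5,"ty":-7,"tz":0.3,"ax":0,"ay":0,"az":-3},{"jaw":-1,"tx":-4.5,"ty":-12,"tz":0.7,"ax":0,"ay":0,"az":-5},{"jaw":-1,"tx":-6.5,"ty":-17,"tz":0.7,"ax":0,"ay":0,"az":-7},{"jaw":-1,"tx":-8.5,"ty":-22.5,"tz":0.7,"ax":0,"ay":0,"az":-9},{"jaw":-1,"tx":-10.5,"ty":-28,"tz":0.7,"ax":0,"ay":0,"az":-11},{"jaw":-1,"tx":-12.2,"ty":-32.5,"tz":0.7,"ax":0,"ay":0,"az":-12.5},{"jaw":-1,"tx":-13.4,"ty":-35.5,"tz":0.7,"ax":0,"ay":0,"az":-13.4},{"jaw":-1,"tx":-13.8,"ty":-36.5,"tz":0.7,"ax":0,"ay":0,"az":-13.8}]'
python3 - <<'E'
from h import *
print(manip.get_state()['qpos'].round(2)); P,H=cloud('s4')
grab('top','t5'); P,H=cloud('t5')
p=P.reshape(-1,3);h=H.reshape(-1,3)
r=(p[:,0]>.35)&(p[:,0]<.7)&(abs(p[:,1]+.15)<.13)&(p[:,2]>.1)
for nm,hue in (('green',62),('purple',140)):
    m=r&(abs(h[:,0]-hue)<12)&(h[:,1]>100); print(nm,p[m].mean(0).round(3),m.sum())
for p in (0,8,15): golip(binp(-.03,0,.115),-10,p)
E
```

```text
clock: 5.82
position: [0.4081, -0.1395, 0.2]
ee_rot: [0.187, 0.745, 0.622, 0.155]
contact_force: [0.9, 0.1, -3.5]
width: 0.0111
gripper_force: 88.0
[-0.69 -0.16  2.18  0.36  0.72 -0.73]
green [ 0.475 -0.117  0.181] 72
purple [ 0.484 -0.189  0.181] 66
pitch 0 G [ 0.391 -0.134  0.171] shift cm [-0.89  0.4  -4.51] turn deg [0.2 0.  0.3] | 0.3 TCP [ 0.3993 -0.1358  0.1549]
pitch 8 G [ 0.4   -0.136  0.196] shift cm [-0.18  0.28 -2.19] turn deg [1.6 7.9 0.3] | 8.1 TCP [ 0.4064 -0.1371  0.1781]
pitch 15 G [ 0.411 -0.138  0.216] shift cm [ 0.7   0.12 -0.25] turn deg [ 2.8 14.8  0.3] | 15.1 TCP [ 0.4152 -0.1386  0.1975]
```

```bash
python3 -m pendant '[{"jaw":-1,"tx":0,"ty":0.2,"tz":-0.8,"ax":0.4,"ay":2.5,"az":0},{"jaw":-1,"tx":-0.1,"ty":0.3,"tz":-1.5,"ax":1,"ay":5,"az":0},{"jaw":-1,"tx":-0.2,"ty":0.3,"tz":-2.2,"ax":1.6,"ay":8,"az":0.3},{"jaw":-1,"tx":0.1,"ty":0.2,"tz":-1.5,"ax":2.2,"ay":11,"az":0.3},{"jaw":-1,"tx":0.4,"ty":0.2,"tz":-0.8,"ax":2.6,"ay":13,"az":0.3},{"jaw":-1,"tx":0.7,"ty":0.1,"tz":-0.3,"ax":2.8,"ay":14.8,"az":0.3},{"jaw":-1,"tx":0.7,"ty":0.1,"tz":-0.3,"ax":2.8,"ay":14.8,"az":0.3}]'
python3 - <<'E'
from h import *
print(manip.get_state()['qpos'].round(2))
for p in range(15,62,5): golip(binp(-.035,0,.11),-10,p)
E
```

```text
clock: 6.75
position: [0.4178, -0.1364, 0.1977]
ee_rot: [0.087, 0.76, 0.64, 0.075]
contact_force: [-0.2, -0.2, -4.1]
width: 0.0114
gripper_force: 88.2
[-0.55 -0.03  1.98  0.1   0.98 -0.43]
pitch 15 G [ 0.406 -0.137  0.211] shift cm [-0.75 -0.13 -0.53] turn deg [-0.1  0.2 -0.3] | 0.3 TCP [ 0.4103 -0.1377  0.1925]
pitch 20 G [ 0.415 -0.139  0.224] shift cm [ 0.01 -0.27  0.78] turn deg [ 0.7  5.1 -0.3] | 5.2 TCP [ 0.4179 -0.1391  0.2055]
pitch 25 G [ 0.426 -0.14   0.237] shift cm [ 0.89 -0.42  2.02] turn deg [ 1.6 10.  -0.3] | 10.1 TCP [ 0.4267 -0.1406  0.2179]
pitch 30 G [ 0.437 -0.142  0.248] shift cm [ 1.86 -0.59  3.17] turn deg [ 2.4 14.9 -0.3] | 15.1 TCP [ 0.4364 -0.1424  0.2294]
pitch 35 G [ 0.449 -0.145  0.259] shift cm [ 2.94 -0.78  4.23] turn deg [ 3.3 19.9 -0.3] | 20.1 TCP [ 0.4471 -0.1443  0.24  ]
pitch 40 G [ 0.463 -0.147  0.268] shift cm [ 4.1  -0.99  5.19] turn deg [ 4.2 24.8 -0.2] | 25.1 TCP [ 0.4587 -0.1463  0.2497]
pitch 45 G [ 0.477 -0.149  0.276] shift cm [ 5.33 -1.21  6.05] turn deg [ 5.  29.7 -0.2] | 30.1 TCP [ 0.4711 -0.1485  0.2582]
pitch 50 G [ 0.491 -0.152  0.283] shift cm [ 6.64 -1.44  6.79] turn deg [ 5.9 34.6 -0.2] | 35.1 TCP [ 0.4842 -0.1508  0.2657]
pitch 55 G [ 0.506 -0.155  0.289] shift cm [ 8.01 -1.68  7.42] turn deg [ 6.7 39.6 -0.2] | 40.1 TCP [ 0.4978 -0.1532  0.2719]
pitch 60 G [ 0.522 -0.157  0.293] shift cm [ 9.42 -1.93  7.92] turn deg [ 7.6 44.5 -0.2] | 45.1 TCP [ 0.512  -0.1557  0.2769]
```

```bash
python3 -m pendant '[{"jaw":-1,"tx":0,"ty":-0.2,"tz":0.2,"ax":0.3,"ay":2.5,"az":-0.3},{"jaw":-1,"tx":0,"ty":-0.3,"tz":0.8,"ax":0.7,"ay":5.1,"az":-0.3},{"jaw":-1,"tx":0.4,"ty":-0.35,"tz":1.4,"ax":1.2,"ay":7.5,"az":-0.3},{"jaw":-1,"tx":0.9,"ty":-0.4,"tz":2,"ax":1.6,"ay":10,"az":-0.3},{"jaw":-1,"tx":1.35,"ty":-0.5,"tz":2.6,"ax":2,"ay":12.5,"az":-0.3},{"jaw":-1,"tx":1.85,"ty":-0.6,"tz":3.2,"ax":2.4,"ay":15,"az":-0.3},{"jaw":-1,"tx":2.4,"ty":-0.7,"tz":3.7,"ax":2.9,"ay":17.4,"az":-0.3},{"jaw":-1,"tx":2.95,"ty":-0.8,"tz":4.2,"ax":3.3,"ay":19.9,"az":-0.3},{"jaw":-1,"tx":3.5,"ty":-0.9,"tz":4.7,"ax":3.8,"ay":22.4,"az":-0.2},{"jaw":-1,"tx":4.1,"ty":-1,"tz":5.2,"ax":4.2,"ay":24.8,"az":-0.2}]'
python3 - <<'E'
from h import *
a=grab('scene','s6')['pixels'];b=grab('wrist','w6')['pixels']
cv2.imwrite('pics/c6.png',np.hstack([cv2.resize(b,(400,300)),cv2.resize(a[70:260,140:380],(379,300))]))
for p in range(40,66,5): golip(binp(-.035,0,.11),-10,p)
E
```

```text
clock: 8.0
position: [0.4582, -0.1461, 0.249]
ee_rot: [-0.081, 0.762, 0.639, -0.067]
contact_force: [-0.2, -0.4, -3.8]
width: 0.0112
gripper_force: 88.3
pitch 40 G [ 0.463 -0.147  0.268] shift cm [-0.08  0.02  0.1 ] turn deg [-0.1  0.   0. ] | 0.1 TCP [ 0.4587 -0.1463  0.2497]
pitch 45 G [ 0.477 -0.149  0.276] shift cm [ 1.16 -0.2   0.95] turn deg [0.8 5.  0. ] | 5.0 TCP [ 0.4711 -0.1485  0.2582]
pitch 50 G [ 0.491 -0.152  0.283] shift cm [ 2.46 -0.43  1.7 ] turn deg [1.6 9.9 0. ] | 10.0 TCP [ 0.4842 -0.1508  0.2657]
pitch 55 G [ 0.506 -0.155  0.289] shift cm [ 3.83 -0.67  2.32] turn deg [ 2.5 14.8  0. ] | 15.0 TCP [ 0.4978 -0.1532  0.2719]
pitch 60 G [ 0.522 -0.157  0.293] shift cm [ 5.24 -0.92  2.82] turn deg [ 3.4 19.7  0. ] | 20.0 TCP [ 0.512  -0.1557  0.2769]
pitch 65 G [ 0.538 -0.16   0.296] shift cm [ 6.69 -1.18  3.2 ] turn deg [ 4.2 24.6  0. ] | 25.0 TCP [ 0.5265 -0.1582  0.2807]
```

View pics/c6.png

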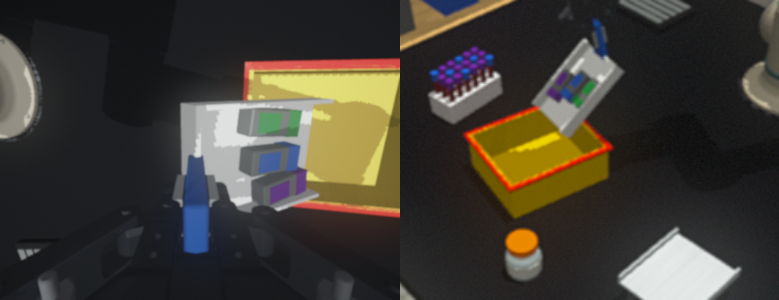

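At 40° the lip is inside the bin outline (wrist crop x≈320, with the back rim at x≈245), and the cartridges are just creeping. I'll tip further.

```bash
python3 -m pendant '[{"jaw":-1,"tx":0.6,"ty":-0.1,"tz":0.5,"ax":0.4,"ay":2.5,"az":0},{"jaw":-1,"tx":1.2,"ty":-0.2,"tz":0.95,"ax":0.8,"ay":5,"az":0},{"jaw":-1,"tx":1.8,"ty":-0.3,"tz":1.3,"ax":1.2,"ay":7.5,"az":0},{"jaw":-1,"tx":2.45,"ty":-0.4,"tz":1.7,"ax":1.6,"ay":10,"az":0},{"jaw":-1,"tx":3.1,"ty":-0.55,"tz":2,"ax":2,"ay":12.4,"az":0},{"jaw":-1,"tx":3.8,"ty":-0.7,"tz":2.3,"ax":2.5,"ay":14.8,"az":0},{"jaw":-1,"tx":3.8,"ty":-0.7,"tz":2.3,"ax":2.5,"ay":14.8,"az":0},{"jaw":-1,"tx":3.8,"ty":-0.7,"tz":2.3,"ax":2.5,"ay":14.8,"az":0},{"jaw":-1,"tx":3.8,"ty":-0.7,"tz":2.3,"ax":2.5,"ay":14.8,"az":0}]'
python3 - <<'E'
from h import *
a=grab('scene','s7')['pixels'];b=grab('wrist','w7')['pixels']
cv2.imwrite('pics/c7.png',np.hstack([cv2.resize(b,(400,300)),cv2.resize(a[70:260,140:380],(379,300))]))
golip(binp(-.035,0,.11),-10,55)
golip(binp(-.035,0,.11),-10,65)
E
```

```text
clock: 9.22
position: [0.4957, -0.1528, 0.2727]
ee_rot: [-0.179, 0.745, 0.625, -0.15]
contact_force: [-0.2, 0.0, -1.4]
width: 0.0105
gripper_force: 88.8
pitch 55 G [ 0.506 -0.155  0.289] shift cm [ 0.2  -0.03 -0.09] turn deg [ 0.  -0.1  0. ] | 0.1 TCP [ 0.4978 -0.1532  0.2719]
pitch 65 G [ 0.538 -0.16   0.296] shift cm [ 3.07 -0.53  0.79] turn deg [1.8 9.8 0. ] | 9.9 TCP [ 0.5265 -0.1582  0.2807]
```

View pics/c7.png

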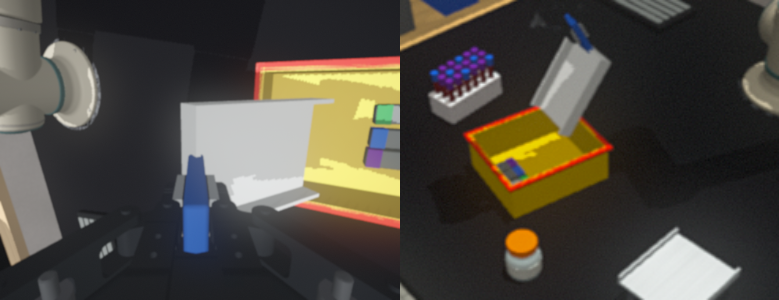

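All three cartridges lie in the bin, at (383,113), (380,138) and (378,157) in the wrist crop, and the tray is empty. Now I'll level it and go back.

```bash
python3 - <<'E'
from h import *
for p,z in ((45,.15),(30,.18),(15,.19),(0,.19)): golip(binp(-.02,0,z),-10,p)
E
```

```text
pitch 45 G [ 0.491 -0.152  0.316] shift cm [-1.    0.18  2.55] turn deg [-1.7 -9.9  0. ] | 10.1 TCP [ 0.4859 -0.1511  0.2982]
pitch 30 G [ 0.452 -0.145  0.318] shift cm [-4.46  0.79  2.66] turn deg [ -4.3 -24.7   0. ] | 25.1 TCP [ 0.4512 -0.145   0.2994]
pitch 15 G [ 0.421 -0.14   0.291] shift cm [-7.08  1.26 -0.03] turn deg [ -6.9 -39.4   0. ] | 40.1 TCP [ 0.425  -0.1404  0.2725]
pitch 0 G [ 0.401 -0.136  0.246] shift cm [-8.67  1.53 -4.29] turn deg [ -9.6 -54.2   0. ] | 55.1 TCP [ 0.4092 -0.1376  0.2299]
```

```bash
python3 -m pendant '[{"jaw":-1,"tx":-0.4,"ty":0,"tz":1.8,"ax":-0.8,"ay":-4,"az":0},{"jaw":-1,"tx":-1,"ty":0.2,"tz":2.6,"ax":-1.7,"ay":-9.9,"az":0},{"jaw":-1,"tx":-2.7,"ty":0.5,"tz":2.7,"ax":-3,"ay":-17.3,"az":0},{"jaw":-1,"tx":-4.5,"ty":0.8,"tz":2.7,"ax":-4.3,"ay":-24.7,"az":0},{"jaw":-1,"tx":-5.8,"ty":1,"tz":1.5,"ax":-5.6,"ay":-32,"az":0},{"jaw":-1,"tx":-7.1,"ty":1.3,"tz":0,"ax":-6.9,"ay":-39.4,"az":0},{"jaw":-1,"tx":-8,"ty":1.4,"tz":-2,"ax":-8.2,"ay":-46.8,"az":0},{"jaw":-1,"tx":-8.6,"ty":1.5,"tz":-4,"ax":-9.5,"ay":-53.8,"az":0},{"jaw":-1,"tx":-8.6,"ty":1.5,"tz":-4.2,"ax":-9.6,"ay":-54.2,"az":0},{"jaw":-1,"tx":-8.6,"ty":1.5,"tz":-4.2,"ax":-9.6,"ay":-54.2,"az":0}]'
python3 - <<'E'
from h import *
go([.539,.2285,.180],3.9,0)
E
```

```text
clock: 10.58
position: [0.4117, -0.1392, 0.2324]
ee_rot: [0.186, 0.744, 0.623, 0.155]
contact_force: [-0.1, -0.2, -1.2]
width: 0.0111
gripper_force: 88.9
shift cm [13.61 36.83 -6.89] turn deg [ 0.1  0.1 14. ] | 14.0 TCP [0.5478 0.2291 0.1635]
```

```bash
python3 -m pendant '[{"jaw":-1,"tx":1,"ty":3,"tz":0,"ax":0,"ay":0,"az":1},{"jaw":-1,"tx":3,"ty":8,"tz":0,"ax":0,"ay":0,"az":3},{"jaw":-1,"tx":5,"ty":13.5,"tz":0,"ax":0,"ay":0,"az":5},{"jaw":-1,"tx":7,"ty":19,"tz":0,"ax":0,"ay":0,"az":7},{"jaw":-1,"tx":9,"ty":24.5,"tz":-1,"ax":0,"ay":0,"az":9},{"jaw":-1,"tx":11,"ty":30,"tz":-3,"ax":0,"ay":0,"az":11},{"jaw":-1,"tx":12.8,"ty":34.5,"tz":-5,"ax":0,"ay":0,"az":13},{"jaw":-1,"tx":13.6,"ty":36.8,"tz":-6.5,"ax":0.1,"ay":0.1,"az":14},{"jaw":-1,"tx":13.6,"ty":36.8,"tz":-6.9,"ax":0.1,"ay":0.1,"az":14},{"jaw":-1,"tx":13.6,"ty":36.8,"tz":-6.9,"ax":0.1,"ay":0.1,"az":14}]'
python3 - <<'E'
from h import *
go([.539,.2285,.110],3.9,0)
a=grab('scene','s8')['pixels'];b=grab('top','t8')['pixels']; grab('wrist','w8')
for tag in ('s8','t8','w8','w4'):
    P,H=cloud(tag); p=P.reshape(-1,3);h=H.reshape(-1,3)
    m=(p[:,0]>.53)&(p[:,0]<.75)&(abs(p[:,1]-.23)<.08)&(h[:,1]<60)&(h[:,2]>90)
    base=.12 if tag!='w4' else .15
    n=m&(p[:,2]>base-.01)&(p[:,2]<base+.06); q=p[n]; print(tag,n.sum(),rect(q) if len(q)>5 else '')
    f=q[(q[:,2]<base+.018)&(abs(q[:,1]-.23)<.04)]
    if len(f)>50:
        A=np.c_[f[:,:2]-[.637,.232],np.ones(len(f))]; c=np.linalg.lstsq(A,f[:,2],rcond=None)[0]; print('  floor z',c[2].round(4),'slope deg',np.degrees(c[:2]).round(2))
cv2.imwrite('pics/c8.png',np.hstack([cv2.resize(cv2.imread('pics/w8.png'),(400,300)),cv2.resize(a[130:300,220:440],(388,300))]))
E
```

```text
clock: 11.82
position: [0.5475, 0.2307, 0.1618]
ee_rot: [0.164, 0.662, 0.71, 0.176]
contact_force: [-0.4, 0.1, -1.0]
width: 0.011
gripper_force: 88.8
shift cm [ 0.03 -0.16 -6.83] turn deg [-0.1 -0.2 -0.1] | 0.2 TCP [0.5478 0.2291 0.0935]
s8 2675 (array([633.8, 235.9]), array([174. , 112.6]), 4.1)
  floor z 0.1217 slope deg [-1.06 -0.13]
t8 1429 (array([634.3, 234.7]), array([160.2, 111.3]), 4.1)
  floor z 0.1223 slope deg [-0.42  0.21]
w8 19726 (array([624.4, 232.4]), array([187.8, 110.7]), 4.0)
  floor z 0.1241 slope deg [-0.79  0.39]
w4 14052 (array([624.7, 230.3]), array([188.2, 110.6]), 3.9)
  floor z 0.1558 slope deg [-1.45  0.5 ]
```

View pics/c8.png

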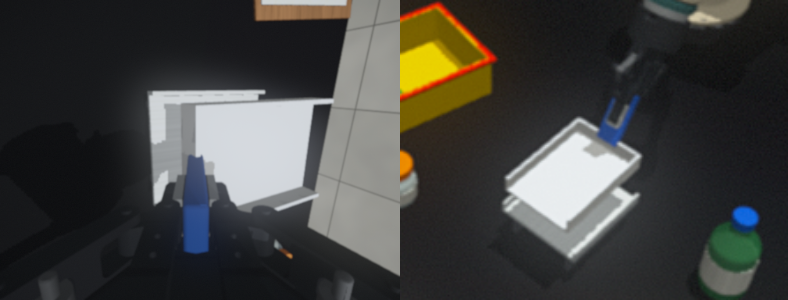

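The grasp hasn't slipped: the tray is level (slope under about 1°), over the empty stand, and 2 mm off in y. I'll lower it with that correction.

```bash
python3 -m pendant '[{"jaw":-1,"tx":-0.1,"ty":-0.2,"tz":-1,"ax":0,"ay":-0.2,"az":-0.1},{"jaw":-1,"tx":-0.1,"ty":-0.2,"tz":-2.5,"ax":0,"ay":-0.2,"az":-0.1},{"jaw":-1,"tx":-0.1,"ty":-0.2,"tz":-4,"ax":0,"ay":-0.2,"az":-0.1},{"jaw":-1,"tx":-0.1,"ty":-0.2,"tz":-5.2,"ax":0,"ay":-0.2,"az":-0.1},{"jaw":-1,"tx":-0.1,"ty":-0.2,"tz":-6,"ax":0,"ay":-0.2,"az":-0.1},{"jaw":-1,"tx":-0.1,"ty":-0.2,"tz":-6.5,"ax":0,"ay":-0.2,"az":-0.1},{"jaw":-1,"tx":-0.1,"ty":-0.2,"tz":-6.7,"ax":0,"ay":-0.2,"az":-0.1},{"jaw":-1,"tx":-0.1,"ty":-0.2,"tz":-6.8,"ax":0,"ay":-0.2,"az":-0.1},{"jaw":-1,"tx":-0.1,"ty":-0.2,"tz":-6.8,"ax":0,"ay":-0.2,"az":-0.1}]'
```

```text
clock: 13.1
position: [0.5455, 0.2281, 0.0936]
ee_rot: [0.165, 0.663, 0.709, 0.177]
contact_force: [-0.2, -0.1, -1.5]
width: 0.0113
gripper_force: 88.8
```

```bash
python3 -m pendant '[{"jaw":-1,"tx":0.1,"ty":0,"tz":-0.1,"ax":0,"ay":0,"az":0},{"jaw":-1,"tx":0.1,"ty":0,"tz":-0.1,"ax":0,"ay":0,"az":0},{"jaw":-1,"tx":0.1,"ty":0,"tz":-0.1,"ax":0,"ay":0,"az":0}]'; python3 -m pendant '[{"jaw":-1,"tx":0,"ty":0,"tz":-0.1,"ax":0,"ay":0,"az":0},{"jaw":-1,"tx":0,"ty":0,"tz":-0.1,"ax":0,"ay":0,"az":0},{"jaw":-1,"tx":0,"ty":0,"tz":-0.1,"ax":0,"ay":0,"az":0}]'
```

```text
clock: 13.48
position: [0.5466, 0.2282, 0.0931]
ee_rot: [0.165, 0.663, 0.709, 0.178]
contact_force: [-3.7, -0.0, 4.5]
width: 0.0111
gripper_force: 89.7
clock: 13.85
position: [0.5466, 0.2282, 0.0931]
ee_rot: [0.166, 0.662, 0.708, 0.178]
contact_force: [-8.5, -0.7, 12.8]
width: 0.0111
gripper_force: 91.3
```

The tray is seated. I'll relax the press by 1 mm, open, and back out along the handle.

```bash
python3 -m pendant '[{"jaw":-1,"tx":0,"ty":0,"tz":0.1,"ax":0,"ay":0,"az":0},{"jaw":-0.5,"tx":0,"ty":0,"tz":0.1,"ax":0,"ay":0,"az":0},{"jaw":0.2,"tx":0,"ty":0,"tz":0.1,"ax":0,"ay":0,"az":0},{"jaw":1,"tx":0,"ty":0,"tz":0.1,"ax":0,"ay":0,"az":0},{"jaw":1,"tx":0,"ty":0,"tz":0.1,"ax":0,"ay":0,"az":0},{"jaw":1,"tx":0,"ty":0,"tz":0.1,"ax":0,"ay":0,"az":0},{"jaw":1,"tx":0,"ty":0,"tz":0.1,"ax":0,"ay":0,"az":0},{"jaw":1,"tx":0,"ty":0,"tz":0.1,"ax":0,"ay":0,"az":0}]' 20
python3 -m pendant '[{"jaw":1,"tx":-1,"ty":-0.05,"tz":1.9,"ax":0,"ay":0,"az":0},{"jaw":1,"tx":-2.5,"ty":-0.15,"tz":4.7,"ax":0,"ay":0,"az":0},{"jaw":1,"tx":-4.7,"ty":-0.3,"tz":8.8,"ax":0,"ay":0,"az":0},{"jaw":1,"tx":-6.5,"ty":-0.4,"tz":12.2,"ax":0,"ay":0,"az":0},{"jaw":1,"tx":-8,"ty":-0.5,"tz":15,"ax":0,"ay":0,"az":0},{"jaw":1,"tx":-8,"ty":-0.5,"tz":15,"ax":0,"ay":0,"az":0},{"jaw":1,"tx":-8,"ty":-0.5,"tz":15,"ax":0,"ay":0,"az":0}]'
python3 - <<'E'
from h import *
a=grab('scene','s9')['pixels'];grab('wrist','w9');t=grab('top','t9')['pixels']
P,H=cloud('w9'); p=P.reshape(-1,3);h=H.reshape(-1,3)
w=(p[:,0]>.5)&(p[:,0]<.76)&(abs(p[:,1]-.23)<.09)&(h[:,1]<40)&(h[:,2]>120)&(p[:,2]>.068)&(p[:,2]<.09); print('walls',rect(p[w]))
for tag in ('top0','t9'):
    P,H=cloud(tag); p=P.reshape(-1,3);h=H.reshape(-1,3)
    w=(p[:,0]>.5)&(p[:,0]<.76)&(abs(p[:,1]-.23)<.09)&(h[:,1]<40)&(h[:,2]>120)&(p[:,2]>.066)&(p[:,2]<.09); print(tag,rect(p[w]))
    f=p[(abs(p[:,0]-.66)<.04)&(abs(p[:,1]-.23)<.04)&(p[:,2]<.065)]; c=np.linalg.lstsq(np.c_[f[:,:2]-[.637,.232],np.ones(len(f))],f[:,2],rcond=None)[0]; print(' floor',c[2].round(4),np.degrees(c[:2]).round(2))
cv2.imwrite('pics/c9.png',np.hstack([cv2.resize(t[120:260,100:420],(411,300))[:, :],cv2.resize(a[100:320,140:430],(389,300))]))
E
```

```text
clock: 14.85
position: [0.5463, 0.228, 0.0923]
ee_rot: [0.165, 0.663, 0.709, 0.177]
contact_force: [-0.4, 0.3, -0.2]
width: 0.0854
gripper_force: 0.0
clock: 15.72
position: [0.4659, 0.2228, 0.2414]
ee_rot: [0.165, 0.663, 0.709, 0.177]
contact_force: [-0.0, -0.3, -0.4]
width: 0.085
gripper_force: 0.0
walls (array([635. , 231.9]), array([163.3, 110.6]), 4.0)
top0 (array([634.2, 229.3]), array([159.5, 131. ]), 3.6)
 floor 0.0542 [-0.71  0.26]
t9 (array([633.5, 229. ]), array([162.3, 130. ]), 2.9)
 floor 0.054 [-0.22 -0.34]
```

View pics/c9.png

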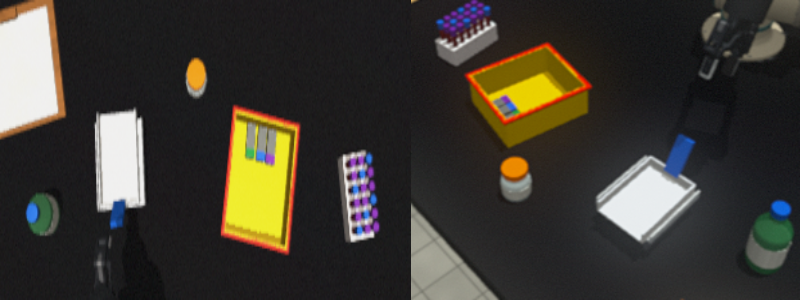

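The tray is flat between the guides with its handle at the robot end, at about (118,160) in the top crop. The cartridges are in the bin at (260,145), and the jar, bottle and rack haven't moved. The gripper is clear, so I'm handing it in.

```bash
python3 -c "from rig import manip; print(manip.sign_off())"
```

```text
the job is handed in; nothing more can be done
None
```

The job is handed in: all three cartridges are in the bin, never touched by the gripper; the empty tray is flat on its stand about where it was, and the rack, bottle and jar look unmoved, at about 16 s on the robot's clock.

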